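Unlock the sill vent's sprung selector and open its damper

TASK

Open the windowsill vent: pull its sprung red knob straight up out of the locked notch (red mark), turn it anticlockwise (seen from above) into the blue zone and feel for the hidden notch there until the knob snaps fully down, then slide the black damper handle all the way open, away from the knob, and let go. Do not force the knob against its notches, its land or its upper stop, and leave the things standing round about where they are.

Things in the scene. Friction and masses are not known exactly. Their poses are not given: they have to be found in the camera images.
- vent: Vent screwed to the sill: aluminium console 100 (x) x 300 (y) x 40 mm high, with a low grille (80 mm deep, 20 mm high) along its +x side; an egg cup stands on the grille. Origin on the sill under the console's centre, z up. Vertical knob axis at x 0, y +85 mm; damper handle at x 0, y -30 mm when shut, slides along -y.
- knob_grip (a point): On the knob's axis, 11 mm below the top of its red grip bar, 69 mm above the sill when down; moves with the knob. Bar 44 (knob x) x 12 (knob y) x 34 mm tall on a round grey skirt, diameter 64, whose top is 22 mm below this point. White pointer line at the bar's -x end. At angle 0 the bar lies along vent x, pointer to vent -x, at the red mark.
- knob (a joint): Knob angle, rad, anticlockwise from above: 0 (play 0.04) in the locked notch at the red mark; turns to 1.7. Blue marks run from 0.90 to 1.40: the one hidden notch has its centre somewhere there, different each time, invisible. The knob drops in only within about 0.04 rad of that centre; elsewhere its pin rides on a flat slippery land.
- knob_lift (a joint): How far the knob is pulled up, m. 0: fully down in a notch. The notches are 9 mm deep: it turns freely above 0.0095, rests at about 0.0085 on the land between the notches; upper stop at 0.016. The return spring pulls down with 6 N at 0, 8 N at 0.010, 9 N at 0.016; it stays up only if held or on the land.
- knob_pin: Steel index pin under the knob, hidden in the console, 30 mm from the axis under the pointer: sits in the notches, rides on the land, meets the upper stop. Origin on the axis, at sill height when down. Pin and plates take harm above 25 N between them: turning before lifting clear or after it dropped in, pulling on the stop, pressing on the land.
- damper (a joint): Travel of the damper handle along the vent's -y, m: about 0 shut (start 0 to 0.004), 0.055 fully open at its end stop. Moves with about 3 N of friction and stays where it is left. A tooth on the knob blocks it after about 6 mm while the knob is in the locked notch.
- damper_grip (a point): Point on the damper handle's centre line, 12 mm below its top, 66 mm above the sill; moves with the handle. Handle: black upright block, 34 mm (vent x) x 14 mm (vent y), its top 78 mm and its 3 mm foot plate 44 mm above the sill.
- menorah_mid (a point): Aluminium menorah on the slate tray, 250 mm wide (its y) and 209 mm tall; point on its stem 100 mm above its foot. To be left alone.
- dreidel_a_mid (a point): Yellow plastic dreidel lying on its side, 26 mm cube body, 60 mm long with stem; centre of the cube. To be left alone.
- dreidel_b_mid (a point): Green plastic dreidel like the yellow one. To be left alone.
- egg_cup_mid (a point): White ceramic egg cup, 48 mm across, 55 mm tall, standing on the vent's grille; point half-way up its axis. To be left alone.
- bowl_mid (a point): Glass bowl 120 mm across, 50 mm tall; point half-way up its axis. To be left alone.
- spare_peg_mid (a point): Loose wooden peg 54 mm long, 12 mm thick, lying on the sill; its centre. To be left alone.

How it is judged:
On the way, in this order (a step that is already met when the one before it is completed fails the run):
1. the knob is pulled clear of the locked notch and turned well away from it (value of joint knob_lift above 0.0075 m and value of joint knob above 0.35 rad), for 0.1 s.
2. the knob is snapped fully down in the notch of the blue zone, the damper still shut (value of joint knob between 0.8 and 1.5 rad and value of joint knob_lift below 0.002 m and value of joint damper below 0.01 m), for 0.2 s.
3. the damper is slid fully open (value of joint damper above 0.05 m), for 0.2 s.
At the end, for the whole second after the job is handed in: The knob is fully down (within 2 mm) in the notch of the blue zone (angle 0.8 to 1.5 rad), the damper handle is at least 50 of its 55 mm open, and both are at rest and let go (value of joint knob between 0.8 and 1.5 rad and value of joint knob_lift below 0.002 m and value of joint damper between 0.05 and 0.06 m and velocity of joint knob between -0.03 and 0.03 rad/s and velocity of joint damper between -0.03 and 0.03 m/s); the robot touches nothing.
It fails at once if the knob's index pin bears with more than 25 N on a notch, the land or the upper stop (contact force between knob_pin and anything else above 25 N).
It fails at once if a bystander (menorah, dreidels, egg cup, bowl, spare peg) is moved by more than 20 mm (distance of any of menorah_mid, dreidel_a_mid, dreidel_b_mid, egg_cup_mid, bowl_mid, spare_peg_mid from where it was at the start of the episode above 0.02 m).
It also fails if it takes over 67 s, if anything falls off the work surface, if the arm or the gripper's body presses on something with over 40 N, if the wrist force passes 120 N, or if a joint passes its speed limit or range.

ROBOT

A 6-joint arm with a two-finger parallel gripper is mounted at the origin on the work surface. World frame = base frame: x ahead of the robot, y to its left, z up, the work surface at z = 0. Lengths are in m, angles in rad, forces in N, time in s.
With the tool pointing down it reaches from about 0.35 to 0.975 m from the base axis. Payload 4.9 kg.
Tool frame: the origin (TCP) lies at the very end of the fingers, on their centre line; the grasp point (between the pads) lies 19 mm behind it; z points along the fingers, y is the line along which they close (so a half turn about z gives the same grasp; the last joint's range is limited). The gripper opens to 85 mm and grips with 20 to 120 N. Pads are 22 mm wide; open, the fingers measure 114 mm over their backs; the gripper's body (76 mm by 85 mm) begins 54 mm behind the grasp point. The pads swing forward as they close: fully open they stand 13 mm farther back than shut.
Start: joints at [-1.457, 0.053, 1.613, -0, 1.476, -0.119], TCP at [0.144, -0.608, 0.205] pointing down, gripper open.
Joint ranges: [-3.01, 3.01], [-1.01, 2.22], [0.06, 2.58], [-1.02, 4.17], [0.09, 2.62], [-3.14, 3.14]. Speed limits (rad/s): [2.57, 2.57, 3.14, 3.14, 3.14, 3.14].

INTERFACE

Orientations are given as a rotation vector (axis times angle).
In Python, from station import ctrl, imaging gives the robot as it stands.
- The arm moves only by the tool play_rows, never from a script. Its argument "series" is a list of rows, each a list of 3 entries, a list of its own where there are three numbers: the opening, from 0 (shut) to 1 (fully open), then the shift along the tool's x, y, z each as a share of 0.05 m, from -1 to 1, then the turn, a rotation vector about the tool's x, y, z each as a share of 8 degrees, from -1 to 1. In form: [[grip, [dx, dy, dz], [ax, ay, az]], ...]. A call has 1 to 8 rows; each row shifts and turns the commanded pose from where the row before left it, along the tool's axes as they then stand; what a row does not reach is not made up. A row lasts 1/8 s, in which the tool goes at most 62.5 mm and 10.7 degrees, less where a joint would pass 70% of its speed; a pose out of reach is approached as far as the arm can. A call with a number of a shift or a turn outside -1 to 1 is refused whole. A call with a gripper value outside its range is refused whole. The fingers move at their own pace and stop on an object; "force" is the grip in N (left out, the last holds). Time passes only in rows, so rows that do not move let the fingers close. It gives the time, the measured TCP pose, the force, the opening and the grip force at its end, in the units of the state.
- ctrl.get_obs(): the state, without advancing time (a new reading comes with each control period).
- imaging.get_image(name): name is "scene" or "top" or "wrist"; returns a dict with "color" (480x640x3 uint8, blue, green, red), "fx", "fy", "cx", "cy" (pixels), "extrinsics" (4x4, takes a point from world to camera coordinates); the wrist camera has in their place "hand_eye" (4x4, takes a point from camera to tool coordinates, whose origin is the TCP and whose axes are the flange's). Camera axes: x right, y down, z forward; pixel columns grow to the right and rows downward; lengths in m; the calibration is good to about 2 mm. A picture is of the moment at which its call begins: read the wrist's pose just before it. There is no depth.
- ctrl.finish_job(): hands the job in; it is judged then, once.
The state is a dict: "t": time; "q": joint angles; "dq": joint speeds; "effort": joint torques, N m; "tool_pos": TCP position; "tool_rot": TCP orientation; "contact_force": force on the tool from outside, world axes, zero at the start; "wrist_torque": the same for the moment, N m; "opening": finger opening in m; "grip_force": force on a finger pad.
Only numpy, scipy, OpenCV 4.12 (cv2) and the standard library are available. Lean on these libraries where they do the work, as an engineer would, in place of code of your own. Each camera call takes 0.05 s, during which the arm holds its last target. There are 200 camera calls.

## Working session

There is one attempt and no reset: what is moved stays moved. The work goes in short steps, Python scripts to look and compute and a tool call to move; the robot and the scene stay as the last step left them, time stands still between calls to the robot, and variables do not carry over. Pictures are saved under pics/ and viewed, at most 10 in all, crops included, and the job is handed in when it is done.

Besides the shell and the picture viewer there is one more tool, called after "Emit:" in YAML: its name, and indented under it one key for each argument. play_rows: Moves the arm, as the interface text tells. Shift numbers are shares of 0.05 m and turn numbers shares of 8 degrees, none past 1 either way. Its arguments: {"type":"object","properties":{"series":{"type":"array"},"force":{"type":"number"}},"required":["series"]}

```bash
mkdir -p pics; ls; python3 - <<'E'
from station import ctrl, imaging
import cv2, numpy as np
o=ctrl.get_obs(); print({k:np.round(v,3).tolist() for k,v in o.items()})
for n in ("scene","top"):
    d=imaging.get_image(n); cv2.imwrite(f"pics/{n}0.png",d["color"]); print(n,d["fx"],d["fy"],d["cx"],d["cy"],np.round(d["extrinsics"],4).tolist())
E
```

```text
pics
{'t': 0.0, 'q': [-1.457, 0.053, 1.614, 0.0, 1.476, -0.119], 'dq': [-0.001, 0.0, 0.001, 0.001, 0.0, 0.001], 'effort': [0.002, -39.369, -37.017, 0.0, 0.007, 0.0], 'tool_pos': [0.144, -0.607, 0.204], 'tool_rot': [-3.118, -0.365, -0.0], 'contact_force': [-0.781, -0.282, -0.195], 'wrist_torque': [-0.008, 0.05, 0.013], 'grip_force': 0.0, 'opening': 0.086}
scene 530.4137264241144 530.4137264241144 327.5898977271779 243.1184945563859 [[-0.7586, 0.6515, -0.0132, 0.4215], [0.5148, 0.5867, -0.6251, -0.2119], [-0.3995, -0.481, -0.7804, 1.4409], [0.0, 0.0, 0.0, 1.0]]
top 614.0853445816897 614.0853445816897 316.1486986594464 242.18603785739444 [[0.0185, -0.9998, -0.0029, -0.0252], [-0.9952, -0.0181, -0.096, 0.5507], [0.096, 0.0046, -0.9954, 1.7707], [0.0, 0.0, 0.0, 1.0]]
```

View pics/scene0.png

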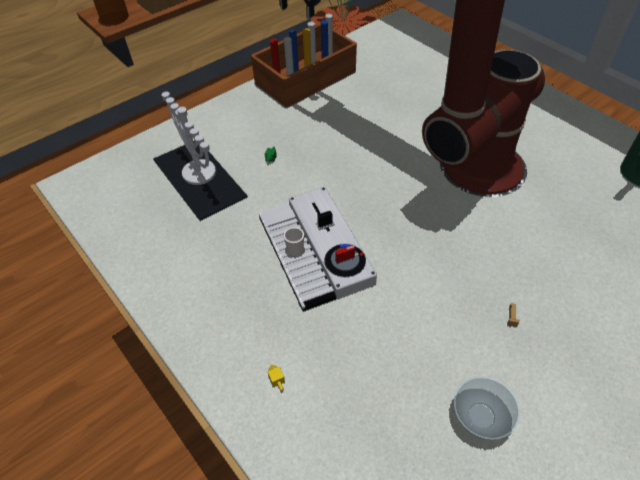

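View pics/top0.png

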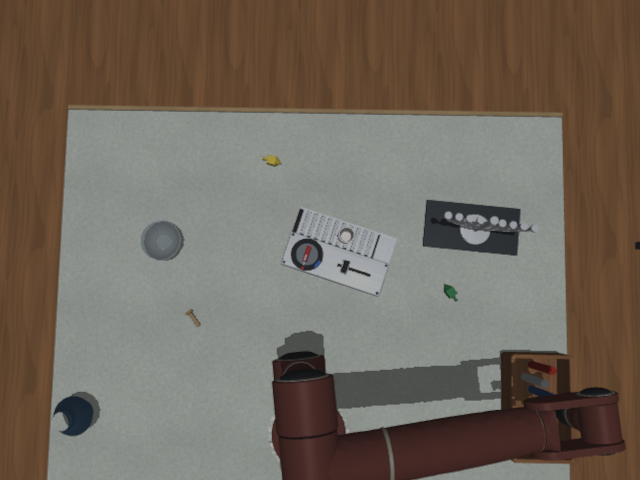

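The scene shows the vent with the grille and egg cup on its far side. In the top view the knob is near (306,254) and the damper handle near (345,267). I'll enlarge the top view for exact pixels.

```bash
python3 - <<'E'
import cv2
a=cv2.imread("pics/top0.png")[200:300,275:405]; cv2.imwrite("pics/topc.png",cv2.resize(a,None,fx=6,fy=6,interpolation=cv2.INTER_CUBIC))
E
```

```text
(no output)
```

View pics/topc.png

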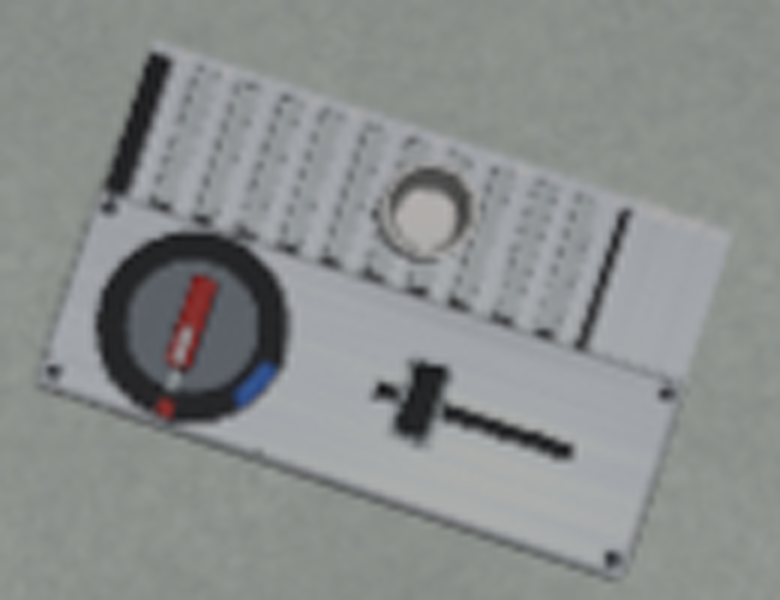

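```bash
cat > h.py <<'E'
import numpy as np, cv2
from scipy.spatial.transform import Rotation as R
from station import ctrl, imaging
def cam(n):
    o=ctrl.get_obs(); d=imaging.get_image(n)
    if n=="wrist":
        T=np.eye(4); T[:3,:3]=R.from_rotvec(o["tool_rot"]).as_matrix(); T[:3,3]=o["tool_pos"]
        E=np.linalg.inv(T@np.array(d["hand_eye"]))
    else: E=np.array(d["extrinsics"])
    return d,E
def ray(d,E,px,z):
    r=E[:3,:3].T@np.array([(px[0]-d["cx"])/d["fx"],(px[1]-d["cy"])/d["fy"],1]); c=-E[:3,:3].T@E[:3,3]
    return c+r*(z-c[2])/r[2]
def proj(d,E,P):
    p=E[:3,:3]@np.array(P)+E[:3,3]; return [d["fx"]*p[0]/p[2]+d["cx"],d["fy"]*p[1]/p[2]+d["cy"]]
def go(P,yaw):
    "how far (mm, deg) in tool axes to TCP at P with tool x at yaw deg, tool down"
    o=ctrl.get_obs(); Rc=R.from_rotvec(o["tool_rot"]); c=np.cos(np.radians(yaw)); s=np.sin(np.radians(yaw))
    Rt=R.from_matrix([[c,s,0],[s,-c,0],[0,0,-1]])
    print("shift mm",np.round(Rc.inv().apply(np.array(P)-o["tool_pos"])*1000,1),"turn deg",np.round(np.degrees((Rc.inv()*Rt).as_rotvec()),2),"t",round(o["t"],2))
E
python3 - <<'E'
from h import *
d,E=cam("top")
f=lambda x,y,z: ray(d,E,((x+.5)/6-.5+275,(y+.5)/6-.5+200),z)
s=[f(*p,.04) for p in ((109,206),(54,371),(667,393),(612,558))]
c=np.mean(s,0); yv=(s[0]+s[1]-s[2]-s[3])[:2]; xv=(s[0]+s[2]-s[1]-s[3])[:2]
yaw=np.degrees(np.arctan2(-yv[0],yv[1])); print("c",c,"yaw",yaw,np.degrees(np.arctan2(xv[1],xv[0])),np.linalg.norm(yv)/2,np.linalg.norm(xv)/2)
a=np.radians(yaw); X=np.array([np.cos(a),np.sin(a)]);Y=np.array([-X[1],X[0]])
print("knob",c[:2]+.085*Y,f(192,327,.042),"handle",c[:2]-.03*Y,f(422,400,.078))
k=c[:2]+.085*Y
go([*k,.2],yaw)
E
```

```text
c [ 0.48965258 -0.06950544  0.04      ] yaw -17.51941014893779 -17.500371816616006 0.2836989392653345 0.08407637064727792
knob [0.51524003 0.01155184] [0.51441869 0.01193371 0.042     ] handle [ 0.48062171 -0.09811389] [ 0.47910752 -0.09798779  0.078     ]
shift mm [ 503.9 -516.9    5.1] turn deg [-1.000e-01  1.000e-02  3.085e+01] t 0.15
```

Emit:
play_rows:
  series:
    - [1,[0.84,-0.86,0],[0,0,0]]
    - [1,[0.84,-0.86,0],[0,0,0]]
    - [1,[0.84,-0.86,0],[0,0,0]]
    - [1,[0.84,-0.86,0],[0,0,0]]
    - [1,[0.84,-0.86,0],[0,0,0]]
    - [1,[0.84,-0.86,0],[0,0,0]]
    - [1,[0.84,-0.86,0],[0,0,0]]
    - [1,[0.84,-0.86,0],[0,0,0]]

```text
t: 1.15
tool_pos: [0.3923, -0.1941, 0.205]
tool_rot: [3.12, 0.364, 0.001]
contact_force: [1.0, -0.3, 0.2]
opening: 0.0853
grip_force: 0.0
```

Emit:
play_rows:
  series:
    - [1,[0.84,-0.86,0],[0,0,0]]
    - [1,[0.84,-0.86,0],[0,0,0]]
    - [1,[0.84,-0.86,0],[0,0,0]]
    - [1,[0.84,-0.86,0],[0,0,0.85]]
    - [1,[0,0,0],[0,0,1]]
    - [1,[0,0,0],[0,0,1]]
    - [1,[0,0,0],[0,0,1]]
    - [1,[0,0,0],[0,0,0]]

```text
t: 2.15
tool_pos: [0.5153, 0.0104, 0.2047]
tool_rot: [3.106, -0.474, -0.001]
contact_force: [0.2, -0.5, -0.2]
opening: 0.0854
grip_force: 0.0
```

```bash
python3 - <<'E'
from h import *
go([.515,.0115,.2],-17.5); print(np.round(ctrl.get_obs()["q"],2))
d,E=cam("wrist"); im=d["color"].copy(); print(E.tolist(),d["fx"],d["cx"],d["cy"])
cv2.imwrite("pics/w1.png",im)
E
```

```text
shift mm [-0.6 -1.   4.7] turn deg [0.01 0.04 0.14] t 2.15
[-0.12 -0.21  1.86 -0.    1.49  1.75]
[[-0.29822259782632154, -0.954496320345341, -0.00023789267720550667, 0.16506706898559556], [-0.9166553095963327, 0.28633006245537074, 0.27885146354852947, 0.43245498804258153], [-0.2660945800548623, 0.08337787345278871, -0.9603342150959318, 0.5157514332205744], [0.0, 0.0, 0.0, 1.0]] 370.92739675136136 316.65922250912377 244.84564782428276
```

View pics/w1.png

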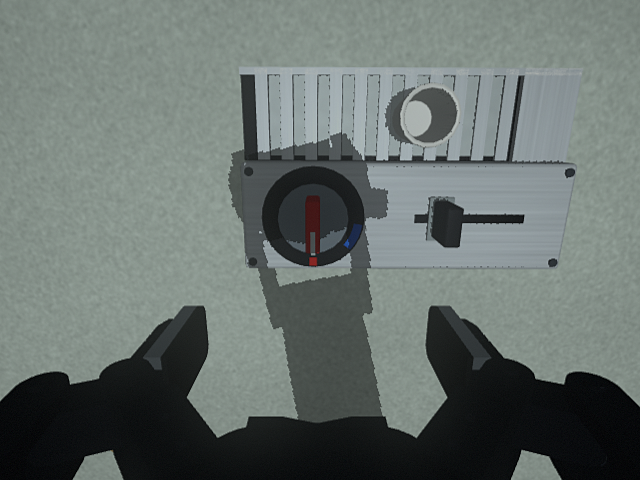

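The wrist view shows the knob bar centred near column 313 (rows 196–258), and console screws at (249,171), (252,262), (570,173) and (553,262). The vent axes line up with the tool.

```bash
python3 - <<'E'
from h import *
im=cv2.imread("pics/w1.png"); d,E=cam("wrist")
s=[ray(d,E,p,.04) for p in ((249,171),(252,262),(570,173),(553,262))]
c=np.mean(s,0); yv=(s[0]+s[1]-s[2]-s[3])[:2]; yaw=np.degrees(np.arctan2(-yv[0],yv[1])); a=np.radians(yaw);Y=np.array([-np.sin(a),np.cos(a)])
print(c,yaw,np.linalg.norm(yv)/2,"knob",c[:2]+.085*Y,"handle",c[:2]-.03*Y)
b=im.astype(int); m=((b[...,2]>90)&(b[...,1]<50)&(b[...,0]<50)).astype(np.uint8); m[:150]=0;m[275:]=0;m[:,:260]=0;m[:,370:]=0
crop=cv2.resize(im[150:280,240:375],None,fx=4.5,fy=4.5,interpolation=cv2.INTER_CUBIC); cv2.imwrite("pics/w1c.png",crop)
ys,xs=np.nonzero(m); print(xs.min(),xs.max(),ys.min(),ys.max())
for r in range(ys.min(),ys.max()+1,6): q=xs[ys==r]; print(r,q.min() if len(q) else None,q.max() if len(q) else None,ray(d,E,((q.min()+q.max())/2,r),.08)[:2])
E
```

```text
[ 0.4897677  -0.06629329  0.04      ] -17.491241106699974 0.286138807372834 knob [0.5153153  0.01477656] handle [ 0.4807509  -0.09490617]
309 318 252 265
252 317 318 [0.49511168 0.01740169]
258 309 316 [0.49133924 0.02295457]
264 309 316 [0.48628048 0.02454943]
```

View pics/w1c.png

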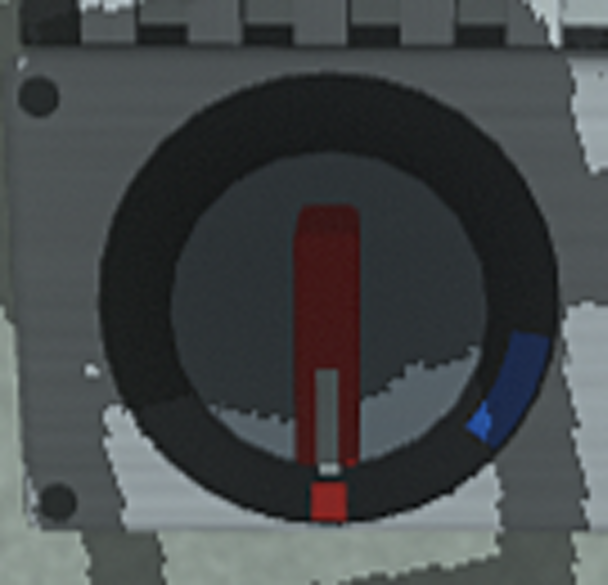

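The crop shows the bar's top face spanning columns 294–360 and rows 235–467. The pointer is at the red mark and the blue zone is at lower right.

```bash
python3 - <<'E'
from h import *
d,E=cam("wrist")
f=lambda x,y,z: ray(d,E,((x+.5)/4.5-.5+240,(y+.5)/4.5-.5+150),z)[:2]
A=f(329.5,233,.08);B=f(327,467,.08); v=A-B
print("bar",(A+B)/2,"len",np.linalg.norm(v),"yaw",np.degrees(np.arctan2(v[1],v[0])),"skirt",f(329,305,.047),"ring",f(329,297,.0405))
go([.5150,.0135,.105],-17.5)
E
```

```text
bar [0.51601643 0.01508851] len 0.043640745369583483 yaw -18.108803567310186 skirt [0.51777532 0.01474836] ring [0.51807008 0.01472672]
shift mm [ -1.4  -3.  100. ] turn deg [0.   0.01 0.13] t 2.3
```

Emit:
play_rows:
  series:
    - [1,[0,-0.06,0.5],[0,0,0]]
    - [1,[0,0,0.8],[0,0,0]]
    - [1,[0,0,0.7],[0,0,0]]
    - [0.5,[0,0,0.5],[0,0,0]]
    - [0.5,[0,0,0.3],[0,0,0]]
    - [0.35,[0,0,0],[0,0,0]]
    - [0.35,[0,0,0],[0,0,0]]
  force: 20

```text
t: 3.18
tool_pos: [0.5175, 0.013, 0.0664]
tool_rot: [-3.105, 0.476, -0.003]
contact_force: [0.2, 0.1, -0.1]
opening: 0.0298
grip_force: 0.0
```

```bash
python3 - <<'E'
from h import *
go([.5155,.0135,.053],-17.5)
d,E=cam("wrist"); cv2.imwrite("pics/w2.png",d["color"])
E
```

```text
shift mm [-2.1  0.1 13.4] turn deg [-0.02 -0.12  0.05] t 3.17
```

View pics/w2.png

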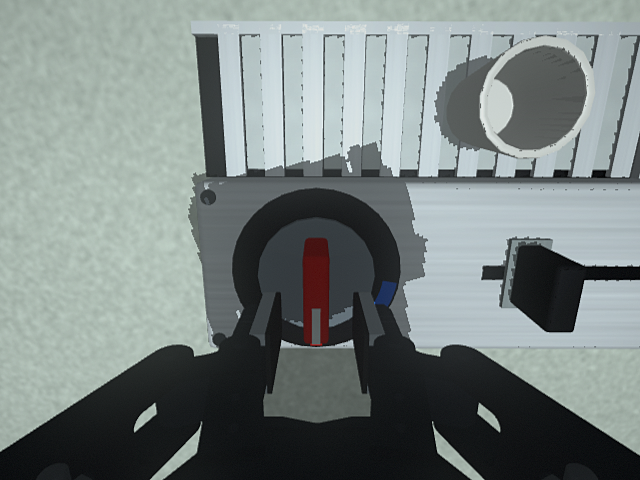

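The fingertips' inner edges are at (278,292) and (356,292), so their midpoint is column 317. The bar centre is at column 316, so the grip is centred. I'll move down and close lightly.

Emit:
play_rows:
  series:
    - [0.35,[-0.03,0,0.13],[0,0,0]]
    - [0.35,[0,0,0.11],[0,0,0]]
    - [0.2,[0,0,0],[0,0,0]]
    - [0.2,[0,0,0],[0,0,0]]
    - [0.1,[0,0,0],[0,0,0]]
    - [0.1,[0,0,0],[0,0,0]]
    - [0.1,[0,0,0],[0,0,0]]
  force: 20

```text
t: 4.1
tool_pos: [0.5152, 0.0138, 0.0533]
tool_rot: [-3.105, 0.477, -0.001]
contact_force: [1.3, 1.2, -0.5]
opening: 0.0099
grip_force: 19.6
```

```bash
python3 - <<'E'
from h import *
go([.5155,.0135,.053],-17.5); o=ctrl.get_obs(); print(o["contact_force"],o["wrist_torque"],o["opening"],o["grip_force"])
E
```

```text
shift mm [0.4 0.2 0.3] turn deg [-0.03 -0.02  0.04] t 4.1
[ 1.33497073  1.23674936 -0.51197605] [ 0.28929324 -0.13318927  0.00702656] 0.009854676782811265 19.60656076669693
```

Emit:
play_rows:
  series:
    - [0,[0,0,-0.06],[0,0,0]]
    - [0,[0,0,-0.06],[0,0,0]]
    - [0,[0,0,-0.06],[0,0,0]]
    - [0,[0,0,-0.06],[0,0,0]]
    - [0,[0,0,0],[0,0,0]]
  force: 25

```text
t: 4.72
tool_pos: [0.5159, 0.0131, 0.0667]
tool_rot: [3.105, -0.477, 0.003]
contact_force: [-0.7, 1.2, 0.2]
opening: 0.0002
grip_force: 0.0
```

```bash
python3 - <<'E'
from h import *
go([.5152,.0138,.0653],-17.5); o=ctrl.get_obs(); print(o["tool_pos"],o["contact_force"],o["wrist_torque"],o["opening"],o["grip_force"])
E
```

```text
shift mm [-0.9 -0.5  1.4] turn deg [ 0.02 -0.12  0.04] t 4.72
[0.51589205 0.01307047 0.06665888] [-0.65810081  1.1508656   0.23316688] [0.02239246 0.02793837 0.00382529] 0.00024868643875192907 0.0
```

```bash
python3 - <<'E'
from h import *
d,E=cam("wrist"); cv2.imwrite("pics/w3.png",d["color"])
E
```

```text
(no output)
```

View pics/w3.png

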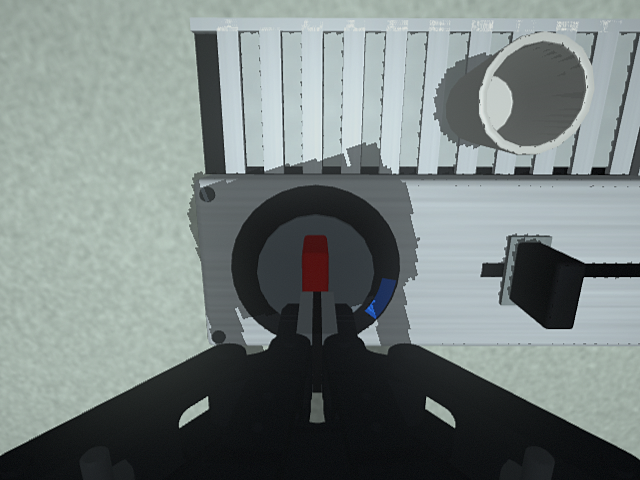

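The fingers closed empty. They hide the bar's front half, so I'll check the height assumption by triangulating the vent from the views.

```bash
python3 - <<'E'
from h import *
d,E=cam("wrist"); o=ctrl.get_obs(); p=o["tool_pos"]; Rt=R.from_rotvec(o["tool_rot"]).as_matrix()
for dx in (.011,0,-.011): print("tip",dx,np.round(proj(d,E,p+Rt@[dx,0,0]),1), "19 back",np.round(proj(d,E,p+Rt@[dx,0,-.019]),1))
print("bar back end z.08",ray(d,E,(316,240),.08), "front (w2) ",)
X=np.array([np.cos(np.radians(-17.5)),np.sin(np.radians(-17.5))])
for z in (.08,.06): print(z,[np.round((ray(d,E,q,z)[:2]-p[:2])@X*1000,1) for q in ((316,237),(316,341))])
E1=np.array([[-0.29822259782632154,-0.954496320345341,-0.00023789267720550667,0.16506706898559556],[-0.9166553095963327,0.28633006245537074,0.27885146354852947,0.43245498804258153],[-0.2660945800548623,0.08337787345278871,-0.9603342150959318,0.5157514332205744]])
t,Et=cam("top")
def tri(obs):
    A=[];
    for dd,EE,u in obs:
        P=np.array([[dd["fx"],0,dd["cx"]],[0,dd["fy"],dd["cy"]],[0,0,1]])@EE[:3]
        A+= [u[0]*P[2]-P[0],u[1]*P[2]-P[1]]
    h=np.linalg.svd(np.array(A))[2][-1]; return h[:3]/h[3]
for a,b in (((109,206),(249,171)),((54,371),(252,262)),((667,393),(570,173)),((612,558),(553,262))):
    print("screw",np.round(tri([(t,Et,((a[0]+.5)/6-.5+275,(a[1]+.5)/6-.5+200)),(d,E1,b)]),4))
print("screw from two wrist views",np.round(tri([(d,E1,(249,171)),(d,E,(208,195))]),4),np.round(tri([(d,E1,(252,262)),(d,E,(219,337))]),4))
print("bar back top edge",np.round(tri([(d,E1,(312.9,201.5)),(d,E,(316,240))]),4))
E
```

```text
tip 0.011 [319.6 264.8] 19 back [319.9 279.1]
tip 0 [319.6 285.8] 19 back [319.9 302.2]
tip -0.011 [319.5 306.2] 19 back [319.8 324.5]
bar back end z.08 [0.54208074 0.00667016 0.08      ] front (w2) 
0.08 [np.float64(28.6), np.float64(-22.4)]
0.06 [np.float64(23.3), np.float64(-34.2)]
screw [0.5721 0.0535 0.05  ]
screw [0.4923 0.0788 0.047 ]
screw [ 0.4866 -0.2177  0.0367]
screw [ 0.4068 -0.1917  0.0384]
screw from two wrist views [0.5731 0.0558 0.0446] [0.4917 0.0837 0.0388]
bar back top edge [0.528  0.0114 0.0259]
```

```bash
python3 - <<'E'
from h import *
t=[]
for n in ("w2","w3"):
    a=cv2.imread(f"pics/{n}.png")[225:425,250:383]; a=cv2.resize(a,None,fx=3,fy=3,interpolation=cv2.INTER_CUBIC)
    t.append((255*(a/255.)**.45).astype(np.uint8))
cv2.imwrite("pics/cmp.png",np.hstack(t))
d=imaging.get_image("wrist"); print(np.round(d["hand_eye"],4).tolist())
E
```

```text
[[0.0001, -0.9605, -0.2783, 0.0702], [1.0, 0.0002, -0.0003, -0.0014], [0.0004, -0.2783, 0.9605, -0.17], [0.0, 0.0, 0.0, 1.0]]
```

View pics/cmp.png

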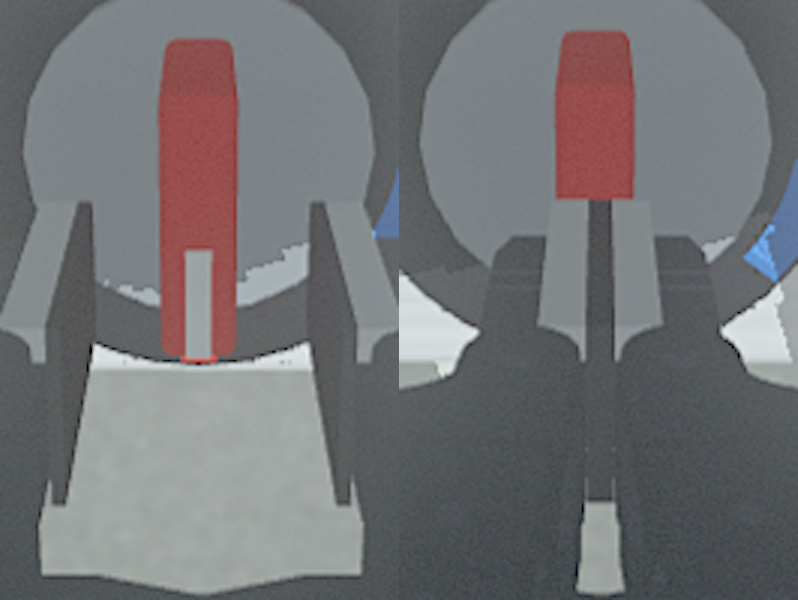

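The enlarged comparison is clear. The shut fingertips (rows ~291) lie over the top of the bar. Their image depth (~154 mm) puts them about 25 mm behind the reported TCP, so the first grip only caught the bevelled top edge. I'll open, go lower in guarded steps and re-check.

Emit:
play_rows:
  series:
    - [0.35,[0,0,0],[0,0,0]]
    - [0.35,[-0.02,-0.01,0],[0,0,0]]
    - [0.35,[0,0,0.13],[0,0,0]]
    - [0.35,[0,0,0.13],[0,0,0]]
    - [0.35,[0,0,0.1],[0,0,0]]
    - [0.35,[0,0,0.1],[0,0,0]]
    - [0.35,[0,0,0],[0,0,0]]
  force: 20

```text
t: 5.8
tool_pos: [0.5138, 0.0144, 0.0414]
tool_rot: [3.105, -0.477, -0.002]
contact_force: [-0.7, -0.6, -0.2]
opening: 0.0295
grip_force: 0.0
```

Emit:
play_rows:
  series:
    - [0.35,[0,0,0.06],[0,0,0]]
    - [0.35,[0,0,0.06],[0,0,0]]
    - [0.35,[0,0,0],[0,0,0]]

```text
t: 6.18
tool_pos: [0.514, 0.0143, 0.0358]
tool_rot: [3.105, -0.477, -0.001]
contact_force: [1.2, 0.1, -0.1]
opening: 0.0302
grip_force: 0.0
```

```bash
python3 - <<'E'
from h import *
go([.5155,.0135,.03],-17.5); o=ctrl.get_obs(); print(o["contact_force"],o["opening"])
d,E=cam("wrist"); a=d["color"]; t=[a[200:420,240:400]]
d,E=cam("scene"); p=proj(d,E,[.515,.013,.08]); x,y=int(p[0]),int(p[1]); b=cv2.resize(d["color"][y-50:y+30,x-30:x+28],(160,220),interpolation=cv2.INTER_CUBIC)
im=cv2.resize(np.hstack([t[0],b]),None,fx=2.5,fy=2.5,interpolation=cv2.INTER_CUBIC); cv2.imwrite("pics/c2.png",(255*(im/255.)**.5).astype(np.uint8))
E
```

```text
shift mm [1.7 0.3 5.8] turn deg [0.01 0.03 0.04] t 6.17
[ 1.21270048  0.1103659  -0.08872921] 0.03016418152973345
```

View pics/c2.png

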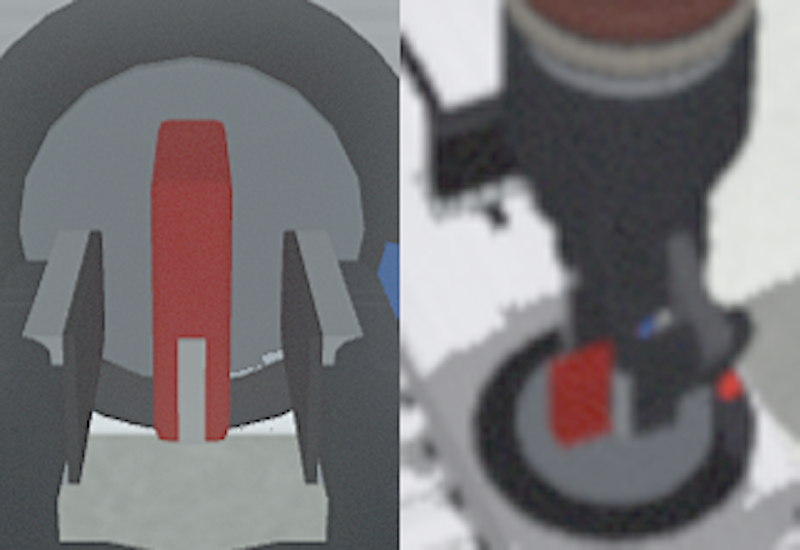

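The scene half shows the finger standing beside the bar just above the skirt, with no contact force, so the offset is confirmed. In the wrist half the bar is centred between the pads (columns 100–283, bar 152–230).

Emit:
play_rows:
  series:
    - [0.35,[0.03,0,0.08],[0,0,0]]
    - [0.2,[0,0,0],[0,0,0]]
    - [0.2,[0,0,0],[0,0,0]]
    - [0.1,[0,0,0],[0,0,0]]
    - [0.1,[0,0,0],[0,0,0]]
    - [0.1,[0,0,0],[0,0,0]]
  force: 20

```text
t: 7.02
tool_pos: [0.5157, 0.0139, 0.0322]
tool_rot: [-3.105, 0.477, -0.0]
contact_force: [-0.8, 0.7, -0.0]
opening: 0.0118
grip_force: 24.1
```

```bash
python3 - <<'E'
from h import *
go([.5155,.0135,.032],-17.5); o=ctrl.get_obs(); print(o["contact_force"],o["wrist_torque"],o["opening"],o["grip_force"])
E
```

```text
shift mm [-0.1  0.5  0.2] turn deg [-0.01 -0.01  0.04] t 7.03
[-0.84725909  0.71649451 -0.03909309] [0.07674334 0.00909825 0.02201493] 0.01181291560766366 24.105986058712006
```

Opening now reads 11.8 mm, a full grip on the bar with almost no side load. I'll lift 12 mm gently.

Emit:
play_rows:
  series:
    - [0.1,[0,0,-0.06],[0,0,0]]
    - [0.1,[0,0,-0.06],[0,0,0]]
    - [0.1,[0,0,-0.06],[0,0,0]]
    - [0.1,[0,0,-0.04],[0,0,0]]
    - [0.1,[0,0,0],[0,0,0]]
  force: 30

```text
t: 7.65
tool_pos: [0.5155, 0.0139, 0.043]
tool_rot: [-3.105, 0.477, 0.0]
contact_force: [2.5, 0.8, -8.3]
opening: 0.0111
grip_force: 30.3
```

```bash
python3 - <<'E'
from h import *
go([.5155,.0135,.044],-17.5); o=ctrl.get_obs(); print(o["tool_pos"],o["contact_force"],o["wrist_torque"],o["opening"],o["grip_force"])
E
```

```text
shift mm [ 0.2  0.4 -1. ] turn deg [-0.    0.02  0.04] t 7.65
[0.51547169 0.01392371 0.04296403] [ 2.48359036  0.76735192 -8.32769672] [ 0.08508221 -0.68130061 -0.03251485] 0.01110724519273937 30.269627273082733
```

Fz of −8.3 N matches the spring at about 11 mm of lift, so the knob is up. I'll add 1 mm and start turning anticlockwise, which is −z in the tool frame.

Emit:
play_rows:
  series:
    - [0.1,[0,0,-0.02],[0,0,0]]
    - [0.1,[0,0,0],[0,0,-0.2]]
    - [0.1,[0,0,0],[0,0,-0.2]]
    - [0.1,[0,0,0],[0,0,-0.3]]
    - [0.1,[0,0,0],[0,0,0]]

```text
t: 8.28
tool_pos: [0.5154, 0.0139, 0.0439]
tool_rot: [3.125, -0.324, -0.001]
contact_force: [2.3, 0.5, -8.6]
opening: 0.011
grip_force: 30.3
```

```bash
python3 - <<'E'
from h import *
go([.5155,.0135,.044],-17.5); o=ctrl.get_obs(); print(o["tool_pos"],o["contact_force"],o["wrist_torque"],o["opening"],o["grip_force"])
E
```

```text
shift mm [ 0.1  0.3 -0.1] turn deg [0.01 0.03 5.66] t 8.28
[0.51544759 0.01386851 0.04393556] [ 2.31821912  0.54789855 -8.55238497] [ 0.08863819 -0.6170119   0.06536416] 0.010970134543899024 30.25475800037384
```

Emit:
play_rows:
  series:
    - [0.1,[0,0,0],[0,0,-0.5]]
    - [0.1,[0,0,0],[0,0,-0.7]]
    - [0.1,[0,0,0],[0,0,-0.8]]
    - [0.1,[0,0,0],[0,0,-0.8]]
    - [0.1,[0,0,0],[0,0,-0.8]]
    - [0.1,[0,0,0],[0,0,-0.8]]
    - [0.1,[0,0,0],[0,0,-0.6]]
    - [0.1,[0,0,0],[0,0,0]]

```text
t: 9.28
tool_pos: [0.5155, 0.0137, 0.044]
tool_rot: [3.047, 0.762, -0.001]
contact_force: [3.4, -1.1, -8.8]
opening: 0.0114
grip_force: 30.2
```

```bash
python3 - <<'E'
from h import *
go([.5155,.0135,.044],-17.5); o=ctrl.get_obs(); print(o["tool_pos"],o["contact_force"],o["wrist_torque"],o["opening"],o["grip_force"])
E
```

```text
shift mm [-0.1  0.1  0. ] turn deg [3.000e-02 2.000e-02 4.558e+01] t 9.28
[0.51554894 0.01365747 0.04404691] [ 3.35283724 -1.06533121 -8.75549428] [-0.12539468 -0.65558666 -0.00849382] 0.011352002423006206 30.239721536636353
```

Emit:
play_rows:
  series:
    - [0.1,[0,0,0.03],[0,0,0]]
    - [0.1,[0,0,0.03],[0,0,0]]
    - [0.1,[0,0,0],[0,0,0]]
    - [0.17,[0,0,0],[0,0,0]]
    - [0.17,[0,0,0],[0,0,0]]
    - [0.17,[0,0,0],[0,0,0]]
  force: 20

```text
t: 10.02
tool_pos: [0.5159, 0.0139, 0.0415]
tool_rot: [3.047, 0.764, 0.001]
contact_force: [0.9, 0.0, -0.2]
opening: 0.0144
grip_force: 0.0
```

```bash
cat >> h.py <<'E'
def chk():
    o=ctrl.get_obs(); Rc=R.from_rotvec(o["tool_rot"]).as_matrix()
    print("yaw from start",round(np.degrees(np.arctan2(Rc[1,0],Rc[0,0]))+17.5,2),"z",round(o["tool_pos"][2],4),"F",np.round(o["contact_force"],1),"Tz",np.round(o["wrist_torque"][2],3),"op",round(o["opening"],4),"t",round(o["t"],2))
    d,E=cam("wrist"); b=d["color"].astype(int); m=(b[...,2]>60)&(b[...,1]<.4*b[...,2])&(b[...,0]<.4*b[...,2])
    m=m.astype(np.uint8); n,l,s,c=cv2.connectedComponentsWithStats(m); i=1+np.argmax(s[1:,4]); ys,xs=np.nonzero(l==i)
    (cx,cy),(w,h),a=cv2.minAreaRect(np.c_[xs,ys].astype(np.float32)); print("red area",len(xs),"rect",np.round([cx,cy,w,h,a],1))
    import glob; cv2.imwrite(f"pics/chk{len(glob.glob('pics/chk*'))}.png",d["color"])
E
python3 -c "
from h import *
chk()"
```

```text
yaw from start 45.64 z 0.0415 F [ 0.9  0.  -0.2] Tz -0.037 op 0.0144 t 10.03
red area 3624 rect [317.  320.5 131.   32.   90. ]
```

The knob is released and resting on the land, with fingers loose around the bar. I'll take up the slack first, then sweep in small steps, checking for the drop each time.

Emit:
play_rows:
  series:
    - [0.17,[0,0,0],[0,0,-0.2]]
    - [0.17,[0,0,0],[0,0,-0.2]]
    - [0.17,[0,0,0],[0,0,-0.2]]
    - [0.17,[0,0,0],[0,0,-0.2]]
    - [0.17,[0,0,0],[0,0,-0.2]]
    - [0.17,[0,0,0],[0,0,0]]

```text
t: 10.82
tool_pos: [0.5156, 0.0138, 0.0411]
tool_rot: [2.986, 0.975, -0.0]
contact_force: [0.3, -1.2, -0.9]
opening: 0.0145
grip_force: 2.4
```

```bash
python3 -c "
from h import *
chk()"
```

```text
yaw from start 53.65 z 0.0411 F [ 0.3 -1.2 -0.9] Tz -0.064 op 0.0145 t 10.82
red area 3743 rect [318.9 320.9  34.7 132.    7.2]
```

Emit:
play_rows:
  series:
    - [0.17,[0,0,0],[0,0,-0.1]]
    - [0.17,[0,0,0],[0,0,-0.1]]
    - [0.17,[0,0,0],[0,0,-0.1]]
    - [0.17,[0,0,0],[0,0,-0.1]]
    - [0.17,[0,0,0],[0,0,0]]

```text
t: 11.5
tool_pos: [0.5156, 0.0138, 0.0411]
tool_rot: [2.958, 1.058, -0.0]
contact_force: [-0.9, -1.4, -0.0]
opening: 0.0146
grip_force: 1.9
```

```bash
python3 -c "
from h import *
chk()"
```

```text
yaw from start 56.85 z 0.0411 F [-0.9 -1.4 -0. ] Tz -0.022 op 0.0146 t 11.5
red area 3739 rect [319.1 320.9  34.6 131.8   7.1]
```

Emit:
play_rows:
  series:
    - [0.17,[0,0,0],[0,0,-0.1]]
    - [0.17,[0,0,0],[0,0,-0.1]]
    - [0.17,[0,0,0],[0,0,-0.1]]
    - [0.17,[0,0,0],[0,0,-0.1]]
    - [0.17,[0,0,0],[0,0,0]]

```text
t: 12.18
tool_pos: [0.5156, 0.0138, 0.0411]
tool_rot: [2.927, 1.14, -0.0]
contact_force: [1.0, -1.2, -0.5]
opening: 0.0146
grip_force: 1.8
```

```bash
python3 -c "
from h import *
chk()"
```

```text
yaw from start 60.05 z 0.0411 F [ 1.  -1.2 -0.5] Tz -0.008 op 0.0146 t 12.18
red area 3737 rect [319.1 321.1  34.5 132.2   7.1]
```

Emit:
play_rows:
  series:
    - [0.17,[0,0,0],[0,0,-0.1]]
    - [0.17,[0,0,0],[0,0,-0.1]]
    - [0.17,[0,0,0],[0,0,-0.1]]
    - [0.17,[0,0,0],[0,0,-0.1]]
    - [0.17,[0,0,0],[0,0,0]]

```text
t: 12.85
tool_pos: [0.5156, 0.0138, 0.0411]
tool_rot: [2.895, 1.221, -0.0]
contact_force: [0.6, -2.9, -1.3]
opening: 0.0145
grip_force: 2.3
```

```bash
python3 -c "
from h import *
chk()"
```

```text
yaw from start 63.25 z 0.0411 F [ 0.6 -2.9 -1.3] Tz -0.119 op 0.0145 t 12.85
red area 3749 rect [319.3 321.   34.8 131.9   7.2]
```

Emit:
play_rows:
  series:
    - [0.17,[0,0,0],[0,0,-0.1]]
    - [0.17,[0,0,0],[0,0,-0.1]]
    - [0.17,[0,0,0],[0,0,-0.1]]
    - [0.17,[0,0,0],[0,0,-0.1]]
    - [0.17,[0,0,0],[0,0,0]]

```text
t: 13.52
tool_pos: [0.5157, 0.0139, 0.0411]
tool_rot: [-2.859, -1.301, -0.0]
contact_force: [0.2, -1.7, -2.4]
opening: 0.0143
grip_force: 2.7
```

```bash
python3 -c "
from h import *
chk()"
```

```text
yaw from start 66.44 z 0.0411 F [ 0.2 -1.7 -2.4] Tz -0.096 op 0.0143 t 13.53
red area 3733 rect [319.3 321.   34.7 131.8   7.3]
```

Emit:
play_rows:
  series:
    - [0.17,[0,0,0],[0,0,-0.1]]
    - [0.17,[0,0,0],[0,0,-0.1]]
    - [0.17,[0,0,0],[0,0,-0.1]]
    - [0.17,[0,0,0],[0,0,-0.1]]
    - [0.17,[0,0,0],[0,0,0]]

```text
t: 14.2
tool_pos: [0.5159, 0.014, 0.0414]
tool_rot: [2.822, 1.381, 0.001]
contact_force: [0.6, -0.8, -0.4]
opening: 0.0147
grip_force: 0.7
```

```bash
python3 -c "
from h import *
chk()"
```

```text
yaw from start 69.65 z 0.0414 F [ 0.6 -0.8 -0.4] Tz -0.014 op 0.0147 t 14.2
red area 3232 rect [318.8 310.4  31.8 122.6   6.8]
```

The knob dropped: red area went from 3733 to 3232 and the bar got shorter and lower in the image, at about 1.09 rad. I'll open the fingers and rise clear.

Emit:
play_rows:
  series:
    - [0.17,[0,0,0],[0,0,0.4]]
    - [0.3,[0,0,0],[0,0,0]]
    - [0.4,[0,0,0],[0,0,0]]
    - [0.4,[0,0,0],[0,0,0]]
    - [0.4,[0,0,-0.4],[0,0,0]]
    - [0.4,[0,0,-0.8],[0,0,0]]
    - [0.4,[0,0,-0.8],[0,0,0]]
    - [0.4,[0,0,0],[0,0,0]]

```text
t: 15.25
tool_pos: [0.5185, 0.0136, 0.1456]
tool_rot: [2.855, 1.3, 0.011]
contact_force: [-0.2, 0.9, -0.6]
opening: 0.0341
grip_force: 0.0
```

```bash
python3 - <<'E'
from h import *
chk()
d,E=cam("wrist"); o=ctrl.get_obs()
go([.4805,-.0965,.12],-17.5)
print("q6",o["q"][5])
E
```

```text
yaw from start 66.46 z 0.1456 F [-0.2  0.9 -0.6] Tz -0.028 op 0.0341 t 15.25
red area 889 rect [313.4 245.5  17.3  69.6   3. ]
shift mm [-106.3   46.    21.1] turn deg [ 0.000e+00 -2.000e-02  6.645e+01] t 15.35
q6 0.5990379305343431
```

Emit:
play_rows:
  series:
    - [0.4,[-0.53,0.23,0],[0,0,0]]
    - [0.4,[-0.53,0.23,0],[0,0,0]]
    - [0.4,[-0.53,0.23,0],[0,0,0]]
    - [0.4,[-0.53,0.23,0],[0,0,0]]
    - [0.4,[0,0,0],[0,0,1]]
    - [0.4,[0,0,0],[0,0,1]]
    - [0.4,[0,0,0],[0,0,1]]
    - [0.4,[0,0,0],[0,0,1]]

```text
t: 16.35
tool_pos: [0.4793, -0.0958, 0.1386]
tool_rot: [-3.106, -0.455, 0.006]
contact_force: [0.3, -0.9, 0.5]
opening: 0.0339
grip_force: 0.0
```

Emit:
play_rows:
  series:
    - [0.4,[0,0,0],[0,0,1]]
    - [0.4,[0,0,0],[0,0,1]]
    - [0.4,[0,0,0],[0,0,1]]
    - [0.4,[0,0,0],[0,0,1]]
    - [0.4,[0,0,0],[0,0,0.3]]
    - [0.4,[0,0,0.6],[0,0,0]]
    - [0.4,[0,0,0],[0,0,0]]

```text
t: 17.23
tool_pos: [0.4775, -0.0951, 0.1067]
tool_rot: [-3.103, 0.476, 0.014]
contact_force: [0.0, -0.3, -1.0]
opening: 0.0341
grip_force: 0.0
```

```bash
python3 - <<'E'
from h import *
go([.4805,-.0965,.12],-17.5)
d,E=cam("wrist"); im=cv2.resize(d["color"],(800,600)); cv2.imwrite("pics/w4.png",(255*(im/255.)**.5).astype(np.uint8))
print("handle top at",[np.round(proj(d,E,[.4805,-.0965,.078]),1)*1.25])
E
```

```text
shift mm [  3.2   0.4 -13.4] turn deg [-0.03  0.51  0.04] t 17.23
handle top at [array([400.   , 325.375])]
```

View pics/w4.png

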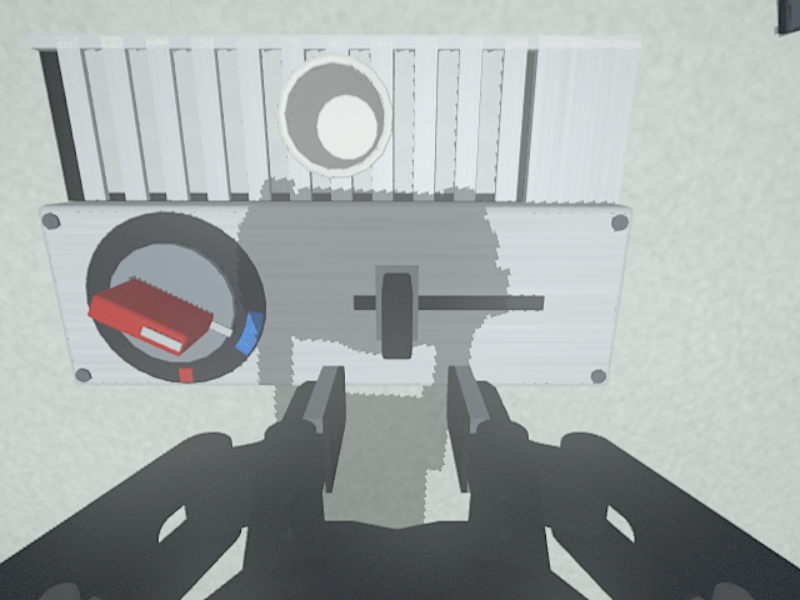

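The handle top (397,322) lies midway between the fingers (column 397), and the knob sits in the blue zone with its pointer at the blue mark. I'll descend and grip the handle.

Emit:
play_rows:
  series:
    - [0.4,[0.05,0,0.5],[0,0.06,0]]
    - [0.4,[0,0,0.5],[0,0,0]]
    - [0.4,[0,0,0.3],[0,0,0]]
    - [0.4,[0,0,0.12],[0,0,0]]
    - [0.2,[0,0,0],[0,0,0]]
    - [0.1,[0,0,0],[0,0,0]]
    - [0.1,[0,0,0],[0,0,0]]
    - [0.1,[0,0,0],[0,0,0]]
  force: 20

```text
t: 18.27
tool_pos: [0.4839, -0.0973, 0.0408]
tool_rot: [3.104, -0.477, 0.015]
contact_force: [-0.9, 0.0, 1.0]
opening: 0.0131
grip_force: 25.4
```

```bash
python3 - <<'E'
from h import *
go([.4805-.0165,-.0965-.0524,.034],-17.5); o=ctrl.get_obs(); print(o["contact_force"],o["opening"],o["grip_force"])
E
```

```text
shift mm [-3.6 55.2  6.8] turn deg [ 0.01 -0.55  0.03] t 18.27
[-0.87340771  0.0295124   1.04476676] 0.013099009016177708 25.37932276725769
```

Emit:
play_rows:
  series:
    - [0.1,[0,0.1,0],[0,0,0]]
    - [0.1,[0,0.16,0],[0,0,0]]
    - [0.1,[0,0.16,0],[0,0,0]]
    - [0.1,[0,0.16,0],[0,0,0]]
    - [0.1,[0,0.16,0],[0,0,0]]
    - [0.1,[0,0.16,0],[0,0,0]]
    - [0.1,[0,0.08,0],[0,0,0]]
    - [0.1,[0,0,0],[0,0,0]]

```text
t: 19.27
tool_pos: [0.4688, -0.1451, 0.0408]
tool_rot: [3.103, -0.478, 0.014]
contact_force: [-0.3, 1.7, 5.2]
opening: 0.0133
grip_force: 25.9
```

```bash
python3 - <<'E'
from h import *
go([.4839-.0165,-.0973-.0524,.0408],-17.5); o=ctrl.get_obs(); print(o["contact_force"],o["opening"],o["grip_force"])
E
```

```text
shift mm [ 0.1  4.8 -0. ] turn deg [ 0.06 -0.52 -0.  ] t 19.27
[-0.28435441  1.7077398   5.21267328] 0.013326982418595614 25.932413935661316
```

Emit:
play_rows:
  series:
    - [0.1,[0,0.03,0],[0,0,0]]
    - [0.1,[0,0.03,0],[0,0,0]]
    - [0.1,[0,0,0],[0,0,0]]

```text
t: 19.65
tool_pos: [0.468, -0.1476, 0.0408]
tool_rot: [3.103, -0.477, 0.014]
contact_force: [-1.3, 2.0, 5.3]
opening: 0.0132
grip_force: 25.9
```

```bash
python3 - <<'E'
from h import *
go([.4839-.0165,-.0973-.0524,.0408],-17.5); o=ctrl.get_obs(); print(o["contact_force"],o["opening"],o["grip_force"])
E
```

```text
shift mm [ 0.1  2.2 -0. ] turn deg [ 0.02 -0.52  0.01] t 19.65
[-1.33342591  2.00129     5.33454589] 0.013231592956626508 25.947555005550385
```

Emit:
play_rows:
  series:
    - [0.1,[0,0.03,0],[0,0,0]]
    - [0.1,[0,0.02,0],[0,0,0]]
    - [0.1,[0,0,0],[0,0,0]]

```text
t: 20.02
tool_pos: [0.4675, -0.1492, 0.0408]
tool_rot: [-3.105, 0.478, -0.014]
contact_force: [1.3, 5.6, 4.4]
opening: 0.0134
grip_force: 26.0
```

```bash
python3 - <<'E'
from h import *
go([.4839-.0165,-.0973-.0524,.0408],-17.5); o=ctrl.get_obs(); print(o["contact_force"],o["opening"],o["grip_force"])
E
```

```text
shift mm [ 0.1  0.5 -0. ] turn deg [-0.08 -0.52  0.  ] t 20.02
[1.27561291 5.58225059 4.40002005] 0.013434203548298664 25.978459417819977
```

The side force is rising at 54.5 mm of travel, so the handle is at its end stop. I'll release and withdraw.

Emit:
play_rows:
  series:
    - [0.25,[0,-0.01,0],[0,0,0]]
    - [0.4,[0,0,0],[0,0,0]]
    - [0.4,[0,0,0],[0,0,0]]
    - [0.4,[0,0,-0.3],[0,0,0]]
    - [0.4,[0,0,-0.7],[0,0,0]]
    - [0.4,[0,0,-0.7],[0,0,0]]
    - [0.4,[0,0,-0.7],[0,0,0]]
    - [0.4,[0,0,0],[0,0,0]]

```text
t: 21.02
tool_pos: [0.4687, -0.1496, 0.1651]
tool_rot: [3.101, -0.476, 0.026]
contact_force: [-0.6, -0.2, 0.1]
opening: 0.0341
grip_force: 0.0
```

```bash
python3 - <<'E'
from h import *
o=ctrl.get_obs(); print(o["t"],o["contact_force"],o["opening"])
d,E=cam("wrist"); im=d["color"]; cv2.imwrite("pics/w5.png",im)
# handle: dark blob near the expected open / shut top position
g=im.max(2)
Y=np.array([.3007,.9537]); k=np.array([.5156,.0138])
for s in (0,.045,.05,.055,.06): print(s,np.round(proj(d,E,[*(k-(.115+s)*Y),.078]),1))
u=proj(d,E,[*(k-.17*Y),.078]); r=int(u[1]); row=g[r-1:r+2].mean(0); x=int(u[0]); print(r,[(i,int(row[i])) for i in range(x-40,x+40,2)])
E
```

```text
21.025 [-0.63394772 -0.15967524  0.13289985] 0.034068595892979656
0 [242.5 247. ]
0.045 [304.8 247. ]
0.05 [311.7 247. ]
0.055 [318.6 247. ]
0.06 [325.5 247. ]
247 [(278, 97), (280, 97), (282, 97), (284, 97), (286, 97), (288, 97), (290, 97), (292, 97), (294, 96), (296, 97), (298, 96), (300, 96), (302, 100), (304, 71), (306, 79), (308, 33), (310, 36), (312, 36), (314, 36), (316, 36), (318, 36), (320, 36), (322, 37), (324, 35), (326, 57), (328, 72), (330, 96), (332, 96), (334, 96), (336, 96), (338, 96), (340, 96), (342, 96), (344, 96), (346, 97), (348, 96), (350, 97), (352, 97), (354, 96), (356, 97)]
```

```bash
python3 -c "
from station import ctrl
print(ctrl.finish_job())"
```

```text
the job is handed in; nothing more can be done
None
```

I handed the job in after about 21 s of the 67 s allowed: the knob snapped down in the blue-zone notch at about 1.09 rad, the damper is about 54 mm open at its end stop, the gripper is clear of everything, and the judge's result was not shown.

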